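Seal the dry-storage case with its wire bail

ROBOT

A 6-joint arm with a two-finger parallel gripper is mounted at the origin on the work surface. World frame = base frame: x ahead of the robot, y to its left, z up, the work surface at z = 0. Lengths are in m, angles in rad, forces in N, time in s.
With the tool pointing down it reaches from about 0.35 to 0.725 m from the base axis. Payload 4.3 kg.
Tool frame: the origin (TCP) lies between the finger pads; the fingertips stand 22 mm ahead of it and the grasp point (between the pads) lies 3 mm ahead of it; z points along the fingers, y is the line along which they close (so a half turn about z gives the same grasp; the last joint's range is limited). The gripper opens to 85 mm and grips with 20 to 120 N. Pads are 22 mm wide; open, the fingers measure 114 mm over their backs; the gripper's body (76 mm by 85 mm) begins 54 mm behind the grasp point. The pads swing forward as they close: fully open they stand 13 mm farther back than shut.
Start: joints at [-1.383, 0.377, 0.081, 1.274, 0, 1.46], TCP at [0.169, -0.55, 0.253] pointing down, gripper open.
Joint ranges: [-2.72, 2.72], [-0.84, 1.66], [-1.02, 1.22], [-1.77, 2.12], [-1.37, 1.28], [-3.14, 3.14]. Speed limits (rad/s): [2.57, 2.57, 3.14, 3.14, 3.14, 3.14].

INTERFACE

Orientations are given as a unit quaternion [x, y, z, w].
In Python, from bench import ctrl, ik, eyes, nets, readout gives the robot as it stands. The module is installed in compiled form; this text tells all that it offers. Calls block until the motion is done:
- ctrl.move_pose(position, orientation): joint-space move of the TCP to a pose.
- ctrl.move_straight(position, feed=0.15, rot=None): straight line of the TCP; rot=None keeps the orientation; feed is the mean speed in m/s.
- ctrl.move_j(angles): joint-space move.
- ctrl.open_jaws() and ctrl.grasp(): open the fingers fully, or close them until they stop; the grip force is fixed at half the most.
- ctrl.dwell(seconds).
- ik(position, orientation): joint angles nearest the present ones, or None.
- eyes.snapshot(name): name is "scene" or "top" or "wrist"; returns (picture, depth): 400x640x3 uint8, red, green, blue; 400x640 float32, m along the optical axis (not along the pixel's ray), 0 where there is no reading.
- eyes.camera_info(name): a dict with "fx", "fy", "cx", "cy" (pixels), "rvec" (rotation vector, rad) and "tvec" (3), from world to camera coordinates, as OpenCV has them; the wrist camera has in their place "tool_from_camera" (4x4, takes a point from camera to tool coordinates, whose origin is the TCP and whose axes are the flange's). Camera axes: x right, y down, z forward; pixel columns grow to the right and rows downward; lengths in m; the calibration is good to about 2 mm. A picture is of the moment at which its call begins: read the wrist's pose just before it. camera_info takes no time and is no camera call.
A pose or a line that the arm cannot do raises ctrl.Unreachable and nothing moves.
- ctrl.job_done(): hands the job in; it is judged then, once.
Trained networks look in the newest picture that a camera, given by its name, has taken for a name from the list of things; names that differ only in an ending like _2 or _b are one class to them, and where a whole thing is asked for, a point or a joint stands for the part that bears it (a point fixed in the world has none). Each returns a list of dicts, best first, with "p" (0 to 1); they miss things now and then, are a little off and sometimes report something else, mostly with a low value. They report only what shows in the picture. A call takes as long as a camera call. They do not tell look-alikes from the thing itself.
- nets.boxes_of(target, camera): "xy" ([column, row] as shares, 0 to 1, of the picture: columns of its width, rows of its height, amid what is visible of it).
- nets.spot_point(target, camera): "xy" ([column, row] as shares, 0 to 1, of the picture: columns of its width, rows of its height: a listed point, or the origin of a listed thing).
Readings, each from a call of its own:
- readout.get_t(): time.
- readout.get_joint_pos(): joint angles.
- readout.get_qvel(): joint speeds.
- readout.get_joint_torque(): joint torques, N m.
- readout.get_tool_pos(): TCP position.
- readout.get_eef_rot(): TCP orientation.
- readout.get_contact_force(): force on the tool from outside, world axes, zero at the start.
- readout.get_ft_torque(): the same for the moment, N m.
- readout.get_grip_width(): finger opening in m.
- readout.get_grasp_force(): force on a finger pad.
Only numpy, scipy, OpenCV 4.12 (cv2) and the standard library are available. Lean on these libraries where they do the work, as an engineer would, in place of code of your own. Each camera call takes 0.05 s, during which the arm holds its last target. There are 200 camera calls.

TASK

Close the open equipment case: draw its lid out from under the low riser by the small end fin until all of it is in the open, and let it lie flat on the bench. Then take the lid afresh by its middle ridge, lower it by hand fully home on the case, and swing the wire bail up and over until its crossbar snaps into the groove on the ridge and clamps the lid. Leave the other things on the bench where they are and take the hand away.

Things in the scene. Friction and masses are not known exactly. Their poses are not given: they have to be found in the camera images.
- case: Open-topped off-white plastic case fixed to the bench: 76 (x) x 130 (y) mm, rim 70 mm above the bench, walls 5 mm; base flange 96 x 150 x 4 mm. Origin: centre of its underside; y along its long side, z up. The bail is pivoted on its two short ends and lies towards its -x side. With the lid home, the lid's origin is 63 mm straight above the case's origin.
- bail_pivot (a point): Midpoint of the bail's pivot axis (the case's y): in the case's middle, 50 mm above the bench. Bail: 5 mm steel wire, arms at the case's y = +-71 mm, crossbar 55 mm from the pivot axis with a free-turning roller (8 mm diameter, 26 mm long) on its middle; from the crossbar's middle a 40 mm wide loop runs on outward to the grip sleeve.
- bail (a joint): Angle of the wire bail about the pivot axis, rad: 0 lies level out to the case's -x side, pi/2 stands straight up (its clamped place), upper stop 1.75. It stays where left (0.5 N at the grip moves it). With the lid home the roller meets the ridge's ramp at about 1.15, passes a crest at about 1.45 (about 6 N, level, at the grip sleeve; pressing down or gripping hard there adds to it) and drops into the groove at 1.57 (+-0.08).
- bail_grip (a point): Centre of the bail's grip sleeve: dark steel, 10 mm diameter, 36 mm long parallel to the case's y, 95 mm from the pivot axis (plus the spring stretch).
- bail_spring (a joint): Spring stretch of the bail's two pivots, straight up, m: 0 at rest, about 0.0015 with the crossbar clamped in the groove, about 0.0045 at a crest; 1800 N/m.
- lid: Loose lid of the case, off-white plastic, 0.28 kg: plate 76 (x) x 130 (y) x 8 mm; under it a black sealing plug 58 x 112 mm, 7 mm deep, that enters the case's opening with 4 mm to spare all round. Origin: centre of the plug's underside (on the bench when lying flat), 15 mm below the plate's top; y along its long side, z up. It fits either way round, its y along the case's y.
- lid_fin (a point): Top centre of the lid's end fin: 12 mm thick (along the lid's x), 26 mm long (along its y), 16 mm high above the plate, centred 46 mm to the lid's +y; top 31 mm above the lid's origin. At the start it sticks out from under the riser, towards the robot.
- lid_ridge (a point): Underside of the seated roller in the groove of the lid's middle ridge, over the lid's centre, 39.5 mm above its origin. The ridge is 16 mm thick (along the lid's y), 52 mm long (along its x), 27 mm high above the plate; its top slopes down to both ends, with two rounded crests at x = +-7 mm and a V groove between, where the seated roller lies 2.5 mm lower than on a crest. At the start it is under the riser's deck.
- lid_tail (a point): Middle of the lid's edge at the end away from the fin (lid y = -65 mm).
- riser: Low grey steel shelf fixed on the bench, 200 (x) x 180 (y) mm, deck underside 56 mm and top 61 mm above the bench, side panels 4 mm thick, open at front and back; a cardboard box 80 x 120 x 22 mm lies on its rear part, from 110 mm behind the front edge. Origin: on the bench under the middle of its front edge; its +x runs in under the deck, -x out to the open.
- camera: Bystander: black camera lying along its x, about 70 mm long, 52 mm high. Origin: on the bench under its middle.
- bin: Bystander: small yellow open bin 100 x 80 x 50 mm. Origin: centre of its underside.
- carton: Bystander: cardboard carton 90 x 60 x 45 mm. Origin: centre of its underside.
There are look-alikes about, which are no part of the job. What is shaped like the lid but blue, green or purple is not meant.

How it is judged:
By the outcome, as a careful person would: the job done as asked, in the order asked, and still so for the second after the job is handed in, with the robot touching nothing.
It also fails if it takes over 72 s, if anything falls off the work surface, if the arm or the gripper's body presses on something with over 40 N, if the wrist force passes 120 N, or if a joint passes its speed limit or range.

## Working session

There is one attempt and no reset: what is moved stays moved. The work goes in short steps, each a Python script; the robot and the scene stay as the last script left them, time stands still between calls to the robot, and variables do not carry over. Pictures are saved under pics/ and viewed, at most 10 in all, crops included, and the job is handed in when it is done.

```bash
mkdir -p pics
cat > h.py <<'E'
import numpy as np, cv2
from scipy.spatial.transform import Rotation as R
from bench import ctrl, ik, eyes, nets, readout
def pose(): return np.array(readout.get_tool_pos()), R.from_quat(readout.get_eef_rot())
def cam(name):
    i=eyes.camera_info(name); K=(i["fx"],i["fy"],i["cx"],i["cy"])
    if "rvec" in i:
        Rc=R.from_rotvec(np.ravel(i["rvec"])).as_matrix(); t=np.ravel(i["tvec"])
        return K,Rc.T,-Rc.T@t
    p,r=pose(); T=np.array(i["tool_from_camera"]); M=r.as_matrix()
    return K,M@T[:3,:3],M@T[:3,3]+p
def snap(name):
    c=cam(name); im,d=eyes.snapshot(name); return im,d,c
def cloud(d,c):
    (fx,fy,cx,cy),A,o=c; v,u=np.mgrid[:d.shape[0],:d.shape[1]]
    P=np.stack([(u-cx)/fx*d,(v-cy)/fy*d,d],-1)@A.T+o
    P[d<=0]=np.nan; return P
def ray(u,v,z,c):
    (fx,fy,cx,cy),A,o=c; r=A@np.array([(u-cx)/fx,(v-cy)/fy,1]); return o+r*(z-o[2])/r[2]
def save(im,f): cv2.imwrite("pics/"+f,cv2.cvtColor(im,cv2.COLOR_RGB2BGR))
def down(yaw): # tool z down, tool y (closing) at angle yaw from world x
    y=np.array([np.cos(yaw),np.sin(yaw),0]); z=np.array([0,0,-1.]); return R.from_matrix(np.stack([np.cross(y,z),y,z],1)).as_quat()
E
python3 - <<'E'
from h import *
for n in ("top","scene"):
    im,d,c=snap(n); save(im,n+"0.png"); np.savez(n+"0.npz",im=im,P=cloud(d,c))
    print(n,c[2],c[1][:,2])
    for t in ("case","lid","lid_fin","lid_ridge","bail_grip","bail_pivot","riser","camera","bin","carton"):
        z={"lid_fin":.031,"bail_pivot":.05,"bail_grip":.05,"lid_ridge":.04}.get(t,0)
        for r in nets.spot_point(t,n)[:5]:
            u,v=r["xy"][0]*640,r["xy"][1]*400; print(t,round(r["p"],2),int(u),int(v),ray(u,v,z,c).round(3))
print(readout.get_t(),readout.get_contact_force())
E
```

```text
top [0.27450723 0.02662711 1.3977477 ] [ 0.19722367 -0.00690345 -0.98033421]
case 0.77 401 187 [ 0.586 -0.208  0.   ]
lid 0.95 260 192 [0.574 0.183 0.   ]
lid 0.82 202 265 [0.372 0.336 0.   ]
lid 0.8 325 241 [0.438 0.006 0.   ]
lid 0.62 150 159 [0.669 0.493 0.   ]
lid_fin 0.93 259 204 [0.533 0.184 0.031]
lid_fin 0.7 210 280 [0.331 0.306 0.031]
lid_fin 0.62 320 256 [0.394 0.018 0.031]
lid_fin 0.58 162 140 [0.712 0.453 0.031]
lid_ridge 0.9 256 190 [0.569 0.192 0.04 ]
lid_ridge 0.64 324 240 [0.434 0.008 0.04 ]
lid_ridge 0.63 154 152 [0.676 0.472 0.04 ]
lid_ridge 0.61 197 268 [0.361 0.339 0.04 ]
lid_ridge 0.21 420 212 [ 0.509 -0.249  0.04 ]
bail_grip 0.76 420 214 [ 0.503 -0.247  0.05 ]
bail_pivot 0.58 400 183 [ 0.586 -0.196  0.05 ]
riser 0.95 257 196 [0.561 0.192 0.   ]
bin 0.87 499 222 [ 0.487 -0.473  0.   ]
carton 0.62 153 217 [0.502 0.475 0.   ]
carton 0.25 402 187 [ 0.586 -0.208  0.   ]
scene [ 1.2783712  -0.69291535  0.78503832] [-0.5888277   0.57969055 -0.56324134]
case 0.73 261 263 [ 0.585 -0.211  0.   ]
lid 0.79 335 168 [0.356 0.346 0.   ]
lid 0.66 355 205 [0.582 0.203 0.   ]
lid 0.61 284 211 [0.435 0.006 0.   ]
lid_fin 0.92 427 182 [0.697 0.468 0.031]
lid_fin 0.83 281 194 [0.386 0.036 0.031]
lid_fin 0.73 327 163 [0.341 0.313 0.031]
lid_fin 0.39 339 196 [0.534 0.174 0.031]
lid_ridge 0.79 420 174 [0.653 0.493 0.04 ]
lid_ridge 0.61 287 202 [0.447 0.01  0.04 ]
lid_ridge 0.57 334 161 [0.363 0.331 0.04 ]
lid_ridge 0.47 348 195 [0.56 0.19 0.04]
bail_grip 0.69 229 237 [ 0.475 -0.24   0.05 ]
bail_grip 0.57 260 262 [ 0.621 -0.241  0.05 ]
bail_pivot 0.96 263 248 [ 0.585 -0.2    0.05 ]
riser 0.67 349 203 [0.56  0.198 0.   ]
camera 0.94 344 259 [ 0.737 -0.027 -0.   ]
bin 0.6 156 289 [ 0.468 -0.471  0.   ]
bin 0.55 261 262 [ 0.581 -0.207  0.   ]
carton 0.83 380 170 [0.494 0.461 0.   ]
carton 0.34 227 238 [ 0.424 -0.216  0.   ]
1.1 [ 0.30528277 -0.7746367  -0.8751543 ]
```

View pics/top0.png

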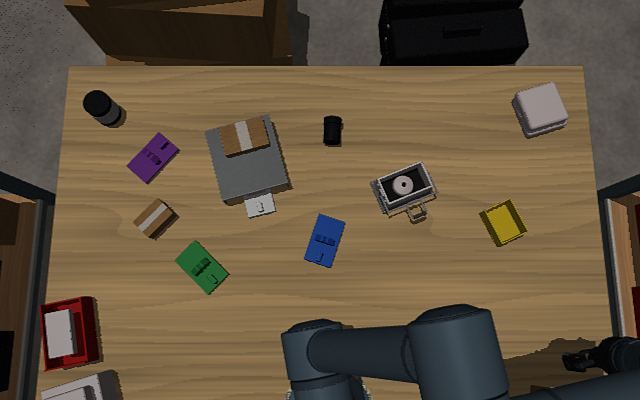

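View pics/scene0.png

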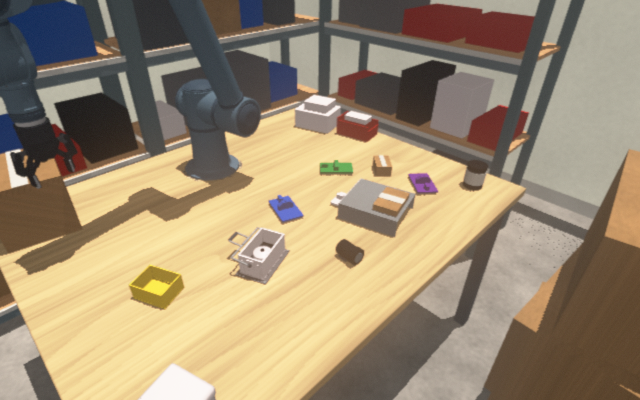

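Lid-shaped candidates in the top picture are off-white (259,204) under the riser, blue (325,241), green (202,267) and purple (153,158). The off-white one fits, because of its colour and because its fin sticks out from under the riser. I'll confirm this with the wrist camera.

Run:
```python
from h import *
P=np.load("top0.npz")["P"]
def rect(m):
    q=(P[m][:,:2]*1000).astype(np.float32); (c,s,a)=cv2.minAreaRect(q); return len(q),np.round(c,1),np.round(s,1),round(a,1)
x,y,z=P[...,0],P[...,1],P[...,2]
print("deck",rect((abs(x-.63)<.17)&(abs(y-.2)<.17)&(z>.05)&(z<.072)))
print("lidout",rect((abs(x-.53)<.06)&(abs(y-.19)<.07)&(z>.008)&(z<.022)))
print("rim",rect((abs(x-.585)<.1)&(abs(y+.2)<.1)&(z>.062)&(z<.078)))
print("bail",rect((abs(x-.52)<.05)&(abs(y+.245)<.06)&(z>.03)))
m=(abs(x-.52)<.05)&(abs(y+.245)<.05)&(z>.03); print(np.nanmedian(z[m]))
print(np.array(eyes.camera_info("wrist")["tool_from_camera"]).round(3))
ctrl.move_pose([0.47,0.17,0.30],down(np.pi/2))
im,d,c=snap("wrist"); save(im,"w1.png"); np.savez("w1.npz",im=im,P=cloud(d,c),o=c[2])
for t in ("lid_fin","lid_ridge","riser","lid"):
    for r in nets.spot_point(t,"wrist")[:4]:
        u,v=r["xy"][0]*640,r["xy"][1]*400; zz={"lid_fin":.031,"lid_ridge":.04}.get(t,0); print(t,round(r["p"],2),int(u),int(v),ray(u,v,zz,c).round(4))
print(readout.get_t(), readout.get_joint_pos())
```

```text
deck (3511, array([660.3, 219.4]), array([203.9, 180.6]), 15.9)
lidout (561, array([529.5, 187.4]), array([ 84.4, 122.3]), 16.0)
rim (533, array([ 557.8, -215.6]), array([136.8, 146.2]), 22.2)
bail (395, array([ 530. , -238.7]), array([107.3,  79.9]), 90.0)
0.06382153085286957
[[ 0.001 -0.963 -0.271  0.068]
 [ 1.     0.001 -0.     0.   ]
 [ 0.    -0.271  0.963 -0.12 ]
 [ 0.     0.     0.     1.   ]]
lid_fin 0.74 420 62 [0.3296 0.3048 0.031 ]
lid_fin 0.63 488 309 [0.6984 0.4534 0.031 ]
lid_fin 0.57 321 205 [0.5202 0.1794 0.031 ]
lid_ridge 0.97 449 94 [0.3686 0.3422 0.04  ]
lid_ridge 0.87 329 239 [0.57   0.1918 0.04  ]
lid_ridge 0.8 196 142 [0.4301 0.011  0.04  ]
lid_ridge 0.61 514 294 [0.6632 0.4818 0.04  ]
riser 0.56 331 221 [ 0.5562  0.1968 -0.    ]
lid 0.97 497 279 [0.6629 0.4804 0.    ]
lid 0.71 206 147 [0.4401 0.0092 0.    ]
lid 0.66 327 227 [ 0.5664  0.1901 -0.    ]
lid 0.59 427 90 [0.3604 0.3292 0.    ]
4.1083 [ 2.19291285e-01  2.14397547e-01 -2.27896007e-02  1.33369989e+00
 -9.06530936e-05  2.20062844e-01]
```

View pics/w1.png

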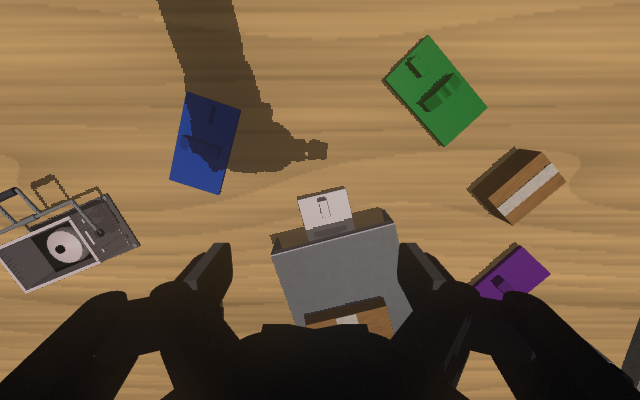

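The wrist picture shows blue (205,145), green (435,92) and purple (510,275) lid-likes. The off-white lid end with its fin sits at (323,207), in front of the grey riser. I'll take a closer look, with the enlarged crop, from above the fin.

Run:
```python
from h import *
ctrl.move_pose([0.522,0.180,0.17],down(np.radians(106)))
im,d,c=snap("wrist"); P=cloud(d,c)
np.savez("w2.npz",im=im,P=P)
for t in ("lid_fin","lid_ridge","riser"):
    for r in nets.spot_point(t,"wrist")[:2]:
        u,v=r["xy"][0]*640,r["xy"][1]*400; zz={"lid_fin":.031,"lid_ridge":.04}.get(t,0); print(t,round(r["p"],2),int(u),int(v),ray(u,v,zz,c).round(4))
x,y,z=P[...,0],P[...,1],P[...,2]
hsv=cv2.cvtColor(im,cv2.COLOR_RGB2HSV); white=(hsv[...,1]<45)&(hsv[...,2]>110)
e=np.array([np.cos(np.radians(15.9)),np.sin(np.radians(15.9))]); s=(x-.564)*e[0]+(y-.192)*e[1]
t=-(x-.564)*e[1]+(y-.192)*e[0]
for n,m in (("plate",white&(z>.008)&(z<.021)&(s<-.004)&(abs(t)<.08)),("fin",(z>.025)&(z<.036)&(s<-.012)&(abs(t)<.05)),("ridge",(z>.033)&(z<.046)&(abs(s)<.03)&(abs(t)<.05)),("deck",(z>.055)&(z<.068)&(s<.1)&(abs(t)<.12))):
    q=P[m]; print(n,len(q),np.median(q,0).round(4),s[m].min().round(3),s[m].max().round(3),t[m].min().round(3),t[m].max().round(3), cv2.minAreaRect((q[:,:2]*1000).astype(np.float32)))
    if n=="plate": im2=im.copy(); im2[m,1]=255
save(cv2.resize(np.hstack([im[100:340,200:460],im2[100:340,200:460]]),None,fx=1.5,fy=1.5),"w2.png")
print(readout.get_t())
```

```text
lid_fin 0.94 525 19 [0.3311 0.3057 0.031 ]
lid_fin 0.76 491 391 [0.6982 0.4509 0.031 ]
lid_ridge 0.9 140 40 [0.4342 0.0089 0.04  ]
lid_ridge 0.81 316 248 [0.5717 0.1962 0.04  ]
plate 2327 [0.5374 0.1936 0.0141] -0.056 -0.007 -0.037 0.04 ((533.1702270507812, 184.7866668701172), (48.484195709228516, 76.32183837890625), 16.245346069335938)
fin 323 [0.5248 0.1831 0.0299] -0.052 -0.026 -0.003 0.008 ((525.8870849609375, 183.7054443359375), (26.625625610351562, 11.647180557250977), 15.917769432067871)
ridge 190 [0.5634 0.1914 0.037 ] -0.002 0.003 -0.021 0.023 ((564.1594848632812, 192.69256591796875), (5.0695929527282715, 43.98579406738281), 15.703949928283691)
deck 14503 [0.6007 0.2024 0.06  ] -0.004 0.097 -0.089 0.091 ((608.498291015625, 205.77008056640625), (101.3792724609375, 179.55795288085938), 15.89799976348877)
4.925
```

View pics/w2.png

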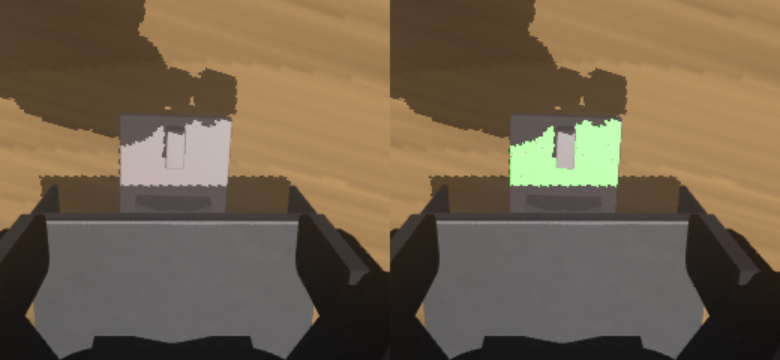

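The crop confirms it: the off-white lid, with its fin at crop pixel (175,150). The fin is at (0.526, 0.184) with yaw 16°, and its top z of about 30 mm matches the 31 mm given. Now I'll grasp it and draw the lid out.

Run:
```python
from h import *
e=np.array([np.cos(np.radians(16)),np.sin(np.radians(16))])
f=np.array([0.5259,0.1837])-0.002*e
ctrl.move_straight([*f,0.09],rot=down(np.radians(106)))
ctrl.move_straight([*f,0.041],feed=.08)
print(readout.get_contact_force())
ctrl.grasp(); print(readout.get_grip_width(),readout.get_grasp_force(),readout.get_contact_force())
ctrl.move_straight([*(f-0.115*e),0.041],feed=.08)
print(readout.get_grip_width(),readout.get_contact_force(),pose()[0])
ctrl.open_jaws(); print(readout.get_contact_force())
ctrl.move_straight([*(f-0.115*e),0.10],feed=.15)
# look at lid from above: TCP above lid centre
cc=f-0.069*e
ctrl.move_straight([*cc,0.20],feed=.2)
im,d,c=snap("wrist"); P=cloud(d,c); np.savez("w3.npz",im=im,P=P); save(im,"w3.png")
x,y,z=P[...,0],P[...,1],P[...,2]
s=(x-.564)*e[0]+(y-.192)*e[1]; t=-(x-.564)*e[1]+(y-.192)*e[0]
hsv=cv2.cvtColor(im,cv2.COLOR_RGB2HSV); white=(hsv[...,1]<60)&(hsv[...,2]>50)
for n,m in (("plate",white&(z>.008)&(z<.05)&(s<-.004)&(abs(t)<.07)),("fin",(z>.025)&(z<.036)&(s<-.12)&(abs(t)<.04)),("ridge",(z>.028)&(z<.046)&(s>-.12)&(s<-.04)&(abs(t)<.04))):
    q=P[m]; print(n,len(q),np.median(q,0).round(4), s[m].max(),cv2.minAreaRect((q[:,:2]*1000).astype(np.float32)))
print(readout.get_t())
```

```text
[0.62138576 0.04976217 0.45096728]
0.01002662815191543 60.569093227386475 [0.11014219 0.51273278 2.69192506]
0.010061736286895759 [0.54948681 0.72836373 8.10208804] [0.41373061 0.15154647 0.04128533]
[-0.32218366 -0.27957964 -1.2341162 ]
plate 7514 [0.4524 0.163  0.0143] -0.042612883501993465 ((459.7030944824219, 164.37754821777344), (129.74502563476562, 75.43329620361328), 15.3228759765625)
fin 307 [0.415  0.1521 0.03  ] -0.14116334966824728 ((415.2708740234375, 152.25326538085938), (25.490896224975586, 11.409235000610352), 15.769952774047852)
ridge 824 [0.4586 0.1641 0.0378] -0.09958416880399956 ((459.72528076171875, 164.5713348388672), (16.642229080200195, 51.734222412109375), 15.164709091186523)
10.6333
```

View pics/w3.png

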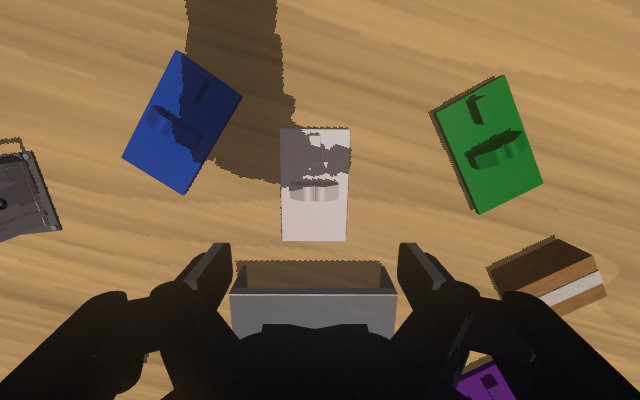

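The lid (315,185) now lies flat in the open, with its tail 43 mm clear of the riser. Before lifting it, I'll measure the case and bail.

Run:
```python
from h import *
ctrl.move_pose([0.575,-0.205,0.25],down(np.radians(112)))
im,d,c=snap("wrist"); P=cloud(d,c); np.savez("w4.npz",im=im,P=P,o=c[2]); save(im,"w4.png")
for t in ("case","bail_grip","bail_pivot"):
    for r in nets.spot_point(t,"wrist")[:2]:
        u,v=r["xy"][0]*640,r["xy"][1]*400; print(t,round(r["p"],2),int(u),int(v),ray(u,v,{"case":0}.get(t,.05),c).round(4),P[int(v),int(u)].round(4))
x,y,z=P[...,0],P[...,1],P[...,2]
near=np.hypot(x-.585,y+.2)<.13
m=near&(z>.066)&(z<.074)
k=cv2.connectedComponents(m.astype(np.uint8)); 
for i in range(1,k[0]):
    mm=k[1]==i
    if mm.sum()>60: q=P[mm]; print(i,len(q),np.median(q,0).round(4),cv2.minAreaRect((q[:,:2]*1000).astype(np.float32)))
m=near&(z>.002)&(z<.012); print("flange",cv2.minAreaRect((P[m][:,:2]*1000).astype(np.float32)))
print(readout.get_t())
```

```text
case 0.65 309 179 [ 0.5848 -0.2062  0.    ] [ 0.5751 -0.2102  0.0449]
bail_grip 0.77 306 100 [ 0.4946 -0.2451  0.05  ] [ 0.4953 -0.245   0.0691]
bail_grip 0.43 629 165 [0.4201 0.1269 0.05  ] [0.4141 0.148  0.0299]
bail_pivot 0.83 312 185 [ 0.5801 -0.2038  0.05  ] [ 0.5797 -0.2045  0.0485]
1 375 [ 0.4958 -0.2404  0.0686] ((496.4193115234375, -240.17666625976562), (10.680034637451172, 43.27873611450195), 23.58943748474121)
5 1670 [ 0.5781 -0.2069  0.0689] ((582.3406982421875, -204.32760620117188), (76.32554626464844, 130.61053466796875), 22.223058700561523)
flange ((545.0320434570312, -219.69412231445312), (14.742085456848145, 149.6243133544922), 22.54922866821289)
12.2833
```

View pics/w4.png

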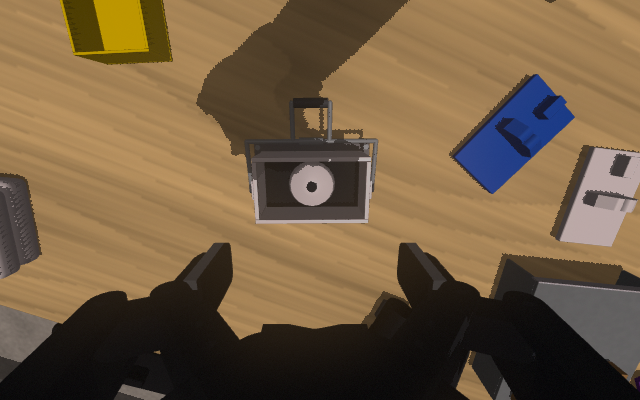

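The case centre is (0.582, -0.204) with yaw 22.3°, and its rim measures 76 x 131 mm as given. The bail grip at pixel (306,100) sits at about 0.16 rad, clear of the lid's path. I'll take the ridge lengthwise, closing along the lid's x, so that opening the fingers won't hit the fin.

Run:
```python
from h import *
cc=np.array([.4597,.1645]); case=np.array([.5823,-.2043]); Y=np.radians
for a in (22.3,202.3,-157.7):
    print(a, ik([*case,.2],down(Y(a))))
ctrl.move_pose([*cc,.12],down(Y(105.3)))
ctrl.move_straight([*cc,.039],feed=.08); print(readout.get_contact_force())
ctrl.grasp(); print(readout.get_grip_width(),readout.get_grasp_force(),readout.get_contact_force())
ctrl.move_straight([*cc,.06],feed=.08); print(readout.get_grip_width(),readout.get_grasp_force(),readout.get_contact_force())
ctrl.move_straight([*cc,.22],feed=.2); print(readout.get_contact_force(),readout.get_joint_pos())
im,d,c=snap("scene"); save(im[120:300,200:470],"s5.png")
P=cloud(d,c); print(readout.get_t())
```

```text
22.3 [-0.44018932  0.48146124  0.10288525  1.19222033  0.          0.74139858]
202.3 [-0.44018932  0.48146124  0.10288525  1.19222033  0.         -2.40019407]
-157.7 [-0.44018932  0.48146124  0.10288525  1.19222033  0.         -2.40019407]
[ 0.08556191 -0.48614172  0.12920636]
0.05009407118724162 62.515246868133545 [-0.3066303  -0.52517692  5.77921601]
0.049893124865379904 62.81487599015236 [-0.28309484  0.20280758 -2.9957099 ]
[ 0.80973158 -0.05201181 -5.02133629] [ 2.13610833e-01  2.16551244e-01 -2.31271071e-01  1.12547339e+00
 -5.26099295e-06 -5.34029902e-02]
16.7917
```

Run:
```python
from h import *
case=np.array([.5823,-.2043]); q=down(np.radians(22.3))
ctrl.move_pose([*case,.20],q)
im,d,c=snap("wrist"); P=cloud(d,c); save(im,"w6.png"); p=pose()[0]
z=P[...,2]; near=np.hypot(P[...,0]-case[0],P[...,1]-case[1])<.09
print("pose",p); hz,ed=np.histogram(z[near],bins=np.arange(.05,.26,.004)); print([(round(b,3),n) for n,b in zip(hz,ed) if n>100])
m=near&(abs(z-(.20-.039+.015))<.006)
print("plate",m.sum(),cv2.minAreaRect((P[m][:,:2]*1000).astype(np.float32)))
for zz in (.13,.115):
    ctrl.move_straight([*case,zz],feed=.1); print(zz,readout.get_contact_force())
print(readout.get_t())
```

```text
pose [ 0.58234322 -0.20281701  0.20007931]
[(np.float64(0.05), np.int64(130)), (np.float64(0.054), np.int64(261)), (np.float64(0.058), np.int64(147)), (np.float64(0.062), np.int64(328)), (np.float64(0.066), np.int64(190)), (np.float64(0.17), np.int64(7445)), (np.float64(0.174), np.int64(10875)), (np.float64(0.178), np.int64(298)), (np.float64(0.182), np.int64(359)), (np.float64(0.186), np.int64(1077)), (np.float64(0.19), np.int64(1850)), (np.float64(0.194), np.int64(1286)), (np.float64(0.198), np.int64(2017)), (np.float64(0.202), np.int64(372)), (np.float64(0.206), np.int64(379)), (np.float64(0.21), np.int64(349)), (np.float64(0.214), np.int64(593)), (np.float64(0.218), np.int64(259)), (np.float64(0.222), np.int64(512)), (np.float64(0.226), np.int64(948)), (np.float64(0.23), np.int64(2133)), (np.float64(0.234), np.int64(3941)), (np.float64(0.238), np.int64(1580)), (np.float64(0.242), np.int64(1736)), (np.float64(0.246), np.int64(2218)), (np.float64(0.25), np.int64(3845)), (np.float64(0.254), np.int64(4708))]
plate 18618 ((580.4703369140625, -199.73854064941406), (76.39835357666016, 121.71770477294922), 22.667497634887695)
0.13 [-0.1764411  -0.58238748 -3.28705322]
0.115 [ 0.09486684  0.24691266 -3.92644716]
19.4417
```

View pics/w6.png

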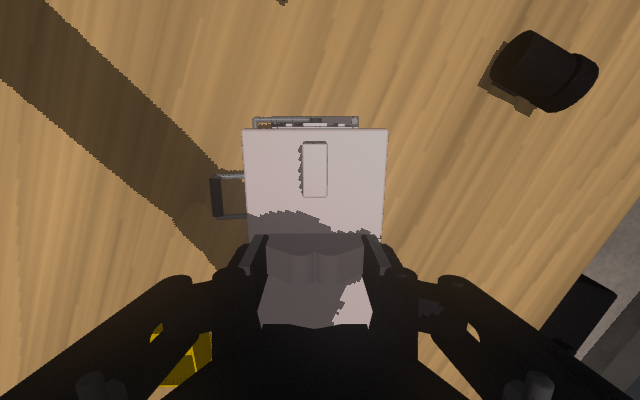

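The held lid (315,185) is centred on the case to within about 1 mm and 0.4°. Lowering it by feel.

Run:
```python
from h import *
case=np.array([.5823,-.2043])
for zz in (.110,.106,.104,.103,.102,.101,.100):
    ctrl.move_straight([*case,zz],feed=.04); f=readout.get_contact_force(); print(zz,np.round(f,2),np.round(pose()[0],4))
    if f[2]>8: break
print(readout.get_grip_width(),readout.get_t())
```

```text
0.11 [ 0.5  0.5 -3.4] [ 0.5823 -0.2043  0.1101]
0.106 [ 0.11 -0.27 -3.04] [ 0.582  -0.2042  0.1057]
0.104 [-0.52 -0.21 -3.41] [ 0.5822 -0.2042  0.1038]
0.103 [-0.5   0.94 -2.99] [ 0.5823 -0.2043  0.103 ]
0.102 [-2.47  2.71  3.84] [ 0.5823 -0.2043  0.1029]
0.101 [-5.16  2.12 10.46] [ 0.5823 -0.2043  0.1029]
0.049861153349836554 20.9667
```

Run:
```python
from h import *
case=np.array([.5823,-.2043]); e=np.array([np.cos(np.radians(22.3)),np.sin(np.radians(22.3))])
ctrl.open_jaws(); ctrl.move_straight([*case,.19],feed=.15)
g=case-.0938*e
ctrl.move_pose([*g,.19],down(np.radians(112.3))); ctrl.dwell(.2)
im,d,c=snap("wrist"); P=cloud(d,c); save(im,"w7.png")
r=P[...,:2]-case; a=r@e; b=r@np.array([-e[1],e[0]]); z=P[...,2]
m=(abs(a)<.045)&(abs(b)<.072)&(z>.073)&(z<.084); print("plate",np.median(z[m]),cv2.minAreaRect((P[m][:,:2]*1000).astype(np.float32)))
for lo,hi in ((-.06,-.03),(.06,.03)):
    for s in (-1,1):
        k=m&(b*np.sign(lo)>.02)&(a*s>.02); print(k.sum(),np.median(z[k]).round(4),end=" ")
m=(a<-.08)&(a>-.11)&(abs(b)<.04)&(z>.05); print("\nsleeve",m.sum(),np.median(a[m]),np.median(b[m]),b[m].min(),b[m].max(),np.percentile(z[m],90))
print(readout.get_t())
```

```text
plate 0.07701893651863206 ((581.4500122070312, -205.23297119140625), (77.23860931396484, 130.46226501464844), 22.60260772705078)
941 0.077 498 0.0769 937 0.077 495 0.077 
sleeve 10375 -0.10510904889327796 -7.438541487711355e-05 -0.039982376882668376 0.03999674488387171 0.2624273596791418
23.9083
```

View pics/w7.png

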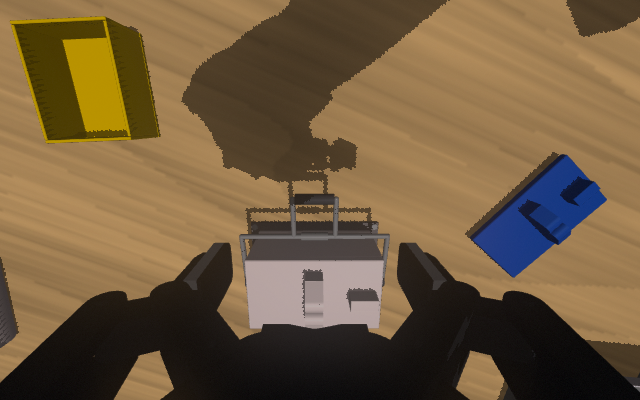

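The lid (313,290) is home and level, with its plate top at 77 mm in all four quadrants. The bail loop is at (315,212). I'll clasp the loop sideways (closing along the case's y) and swing it along its arc, giving way upwards at the crest.

```bash
cat > sw.py <<'E'
from h import *
case=np.array([.5823,-.2043]); e=np.array([np.cos(np.radians(22.3)),np.sin(np.radians(22.3))])
def pt(th,dz=0):
    st=np.interp(th,[1.15,1.45,1.57],[0,.0045,.0015])
    return [*(case-.095*np.cos(th)*e),.05+.095*np.sin(th)+st+.003+dz]
E
python3 - <<'E'
from sw import *
ctrl.move_straight(pt(.16),feed=.12); print(readout.get_contact_force())
ctrl.grasp(); print(readout.get_grip_width(),readout.get_grasp_force(),readout.get_contact_force())
for th in np.arange(.3,1.11,.1):
    ctrl.move_straight(pt(th),feed=.06)
    f=readout.get_contact_force(); print(round(th,2),np.round(f,1),round(readout.get_grip_width(),4))
    if np.linalg.norm(f)>35: break
print(readout.get_t())
E
```

```text
[ 0.46648818 -0.11250051  0.03331095]
0.04136048339148033 60.48156023025513 [ 0.34536551 -0.85689879 -0.42634731]
0.3 [ 0.8 -2.  -2.4] 0.0419
0.4 [ 0.  -2.6 -3.3] 0.0418
0.5 [ 1.2 -1.6 -2.7] 0.0418
0.6 [ 1.3 -3.7 -3.6] 0.0418
0.7 [ 2.8 -3.6 -4.3] 0.0418
0.8 [ 1.4 -3.5 -4.9] 0.0419
0.9 [ 2.3 -5.3 -6.2] 0.0416
1.0 [ 2.1 -4.1 -6.9] 0.0418
1.1 [ 4.1 -3.  -7.5] 0.0416
28.4167
```

Run:
```python
from sw import *
for th in (1.2,1.3,1.38,1.45,1.51,1.57,1.585):
    ctrl.move_straight(pt(th),feed=.05)
    f=readout.get_contact_force(); print(round(th,2),np.round(f,1),round(readout.get_grip_width(),4))
    if np.linalg.norm(f)>45: break
im,d,c=snap("wrist"); save(im[150:400,180:460],"w8.png")
print(readout.get_t())
```

```text
1.2 [ 1.7 -4.6 -9.6] 0.0419
1.3 [  1.5  -6.2 -11.3] 0.0419
1.38 [  1.6  -6.1 -11. ] 0.0417
1.45 [  1.6  -6.2 -12.4] 0.0418
1.51 [  1.9  -5.1 -10.3] 0.0415
1.57 [1.5 0.  0.3] 0.0112
1.58 [ 0.8  0.5 -0.8] -0.0003
30.55
```

Run:
```python
from sw import *
print(pose()[0], readout.get_contact_force())
im,d,c=snap("scene"); P=cloud(d,c); a=im[180:300,190:330]; b=cv2.imread("pics/w8.png")[...,::-1]
A=cv2.resize(a,(420,360),interpolation=cv2.INTER_CUBIC); B=cv2.resize(b,(380,360))
save(np.hstack([A,B]),"c8.png")
```

```text
[ 0.58323784 -0.20334825  0.1495019 ] [ 0.88272608 -0.9733516   0.39835974]
```

View pics/c8.png

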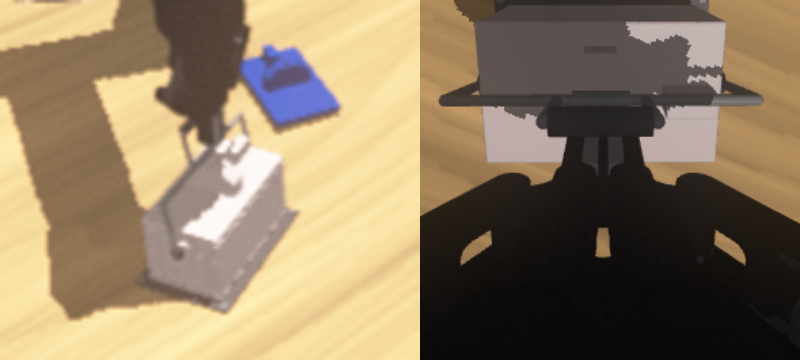

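The fingers slipped over the sleeve near the crest. The bail now leans back on the ramp, with its sleeve on the robot's side of the closed fingers. I'll lift out, go behind the sleeve and push it level with closed fingers.

Run:
```python
from sw import *
ctrl.move_straight([*case,.21],feed=.15)
g=case-.105*e
ctrl.move_straight([*g,.21],feed=.2); ctrl.dwell(.1)
im,d,c=snap("wrist"); P=cloud(d,c); r=P[...,:2]-case; a=r@e; b=r@np.array([-e[1],e[0]]); z=P[...,2]
m=(a<.05)&(a>-.08)&(abs(b)<.014)&(z>.115)&(z<.155); print("sleeve",m.sum(),np.median(a[m]),np.median(z[m]),z[m].max())
print(readout.get_t(),pose()[0])
```

```text
sleeve 78 -0.021611482534298253 0.14929124895872525 0.15153991301760458
31.975 [ 0.48621983 -0.24377749  0.20976508]
```

Run:
```python
from sw import *
A=lambda a,z:[*(case+a*e),z]
ctrl.move_straight(A(-.08,.21),feed=.15); ctrl.move_straight(A(-.08,.150),feed=.12)
print(readout.get_contact_force())
for a in (-.05,-.04,-.035,-.031,-.028,-.025,-.022,-.019,-.016,-.014):
    ctrl.move_straight(A(a,.150),feed=.03); f=np.array(readout.get_contact_force()); print(a,np.round(f,1),"along",round(f[:2]@e,1),"at",round((pose()[0][:2]-case)@e,4))
    if np.linalg.norm(f)>35: break
print(readout.get_t())
```

```text
[ 0.19605257 -0.02486682  0.07195083]
-0.05 [-0.2  0.3 -0.3] along -0.1 at -0.0502
-0.04 [-0.5 -0.1  0.1] along -0.5 at -0.0398
-0.035 [-0.2  0.3 -1.5] along -0.1 at -0.0348
-0.031 [-1.   0.7  0. ] along -0.6 at -0.0308
-0.028 [-0.2  0.3  0.2] along -0.0 at -0.0277
-0.025 [ 0.7 -0.3 -0.1] along 0.5 at -0.0248
-0.022 [-0.5  0.7  0.2] along -0.2 at -0.0218
-0.019 [-0.7  0.8 -0.5] along -0.4 at -0.0188
-0.016 [ 0.7 -0.6  0.5] along 0.4 at -0.0159
-0.014 [-2.2 -1.8  1.4] along -2.7 at -0.0145
36.675
```

Run:
```python
from sw import *
A=lambda a,z:[*(case+a*e),z]
ctrl.move_straight(A(-.08,.150),feed=.15); ctrl.move_straight(A(-.10,.22),feed=.2); ctrl.dwell(.1)
im,d,c=snap("wrist"); P=cloud(d,c); r=P[...,:2]-case; a=r@e; b=r@np.array([-e[1],e[0]]); z=P[...,2]
m=(a<.05)&(a>-.09)&(abs(b)<.018)&(z>.11)&(z<.165)
k,l=cv2.connectedComponents(m.astype(np.uint8))
for i in range(1,k):
    q=l==i
    if q.sum()>15: v,u=np.where(q); print(q.sum(),u.mean(),v.mean(),np.median(a[q]),np.median(z[q]),z[q].max(),a[q].min(),a[q].max())
m=(abs(a)<.06)&(abs(b)>.03)&(abs(b)<.068)&(z>.09)&(z<.118)&~((b>.03)&(b<.062)); print("bar",m.sum(),np.median(a[m]),np.median(z[m]))
s,ds,cs=snap("scene")
save(np.hstack([cv2.resize(im[100:400,170:470],(400,400)),cv2.resize(s[200:300,210:310],(400,400),interpolation=cv2.INTER_CUBIC)]),"c9.png")
print(readout.get_t())
```

```text
28 314.5 326.85714285714283 -0.004276095433497123 0.14465110781602392 0.14693224679250733 -0.005458439729168281 -0.0031527680261729044
bar 0 nan nan
37.9833
  return _methods._mean(a, axis=axis, dtype=dtype,
  ret = ret.dtype.type(ret / rcount)
```

View pics/c9.png

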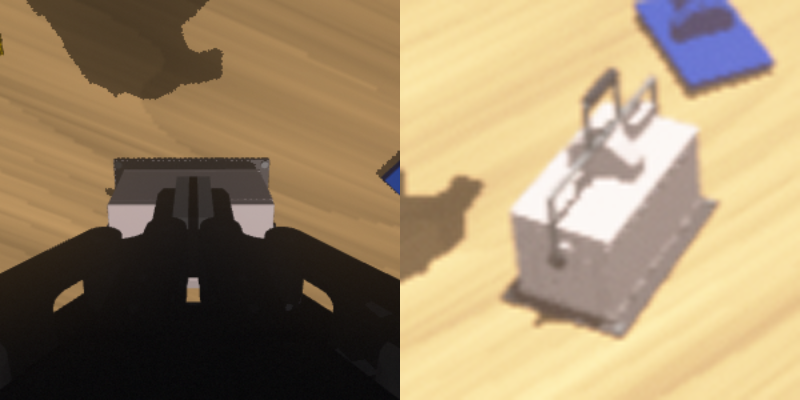

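The scene crop shows the bail upright with its crossbar on the ridge's middle. The measured sleeve, at about 0 mm offset and 145 mm high, matches 1.57 rad. I'll retreat and do one numeric check with the hand clear.

Run:
```python
from sw import *
ctrl.move_pose([.42,-.27,.32],down(np.radians(112.3))); ctrl.open_jaws(); ctrl.dwell(.3)
def chk(n):
    im,d,c=snap(n); P=cloud(d,c); r=P[...,:2]-case; a=r@e; b=r@np.array([-e[1],e[0]]); z=P[...,2]
    for k,m in (("sleeve",(abs(a)<.06)&(abs(b)<.016)&(z>.135)&(z<.16)),("bar",(abs(a)<.04)&(abs(b)<.068)&(abs(b)>.02)&(z>.097)&(z<.112)),("plate",(abs(a)<.045)&(abs(b)<.072)&(z>.073)&(z<.083))):
        if m.sum(): print(n,k,m.sum(),np.median(a[m]).round(4),z[m].max().round(4),np.median(z[m]).round(4))
    m=(abs(a)<.045)&(abs(b)<.072)&(z>.073)&(z<.083)
    if m.sum()>20: print(cv2.minAreaRect((P[m][:,:2]*1000).astype(np.float32)))
chk("wrist"); chk("scene"); print(readout.get_t(),readout.get_contact_force())
```

```text
wrist sleeve 225 -0.0028 0.1519 0.1489
wrist bar 274 -0.0013 0.1118 0.107
wrist plate 2954 -0.0107 0.0829 0.077
((581.5709838867188, -204.67681884765625), (76.49029541015625, 143.77963256835938), 23.011154174804688)
scene sleeve 35 0.0031 0.1538 0.1507
scene bar 49 0.0019 0.1117 0.1091
scene plate 637 0.0125 0.083 0.0791
((582.8968505859375, -203.9498748779297), (77.7549057006836, 138.95864868164062), 21.990833282470703)
39.7333 [ 0.14977033 -0.04188703  0.48014388]
```

```bash
python3 -c "
from bench import ctrl; print(ctrl.job_done())"
```

```text
the job is handed in; nothing more can be done
None
```

The job is handed in at about 40 s: the lid was drawn out by its fin and laid flat, regripped by the ridge and lowered home. My first grip slipped off the bail near the crest, so I finished with closed fingers; it measures upright at about 1.57 rad (the clamped place), with the hand clear.

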